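# Fetch the boxed-in canister from the rack

### The arm

A 7-joint arm with a two-finger parallel gripper is mounted at the origin on a cart in front of the work surface, level with it; the furniture and walls round the work are solid. World frame = base frame: x ahead of the robot, y to its left, z up, the work surface at z = 0. Lengths are in m, angles in rad, forces in N, time in s.
With the tool pointing down it reaches from about 0.425 to 0.875 m from the base axis. Payload 4.7 kg.
Tool frame: the origin (TCP) lies at the very end of the fingers, on their centre line; the grasp point (between the pads) lies 19 mm behind it; z points along the fingers, y is the line along which they close (so a half turn about z gives the same grasp; the last joint's range is limited). The gripper opens to 85 mm and grips with 20 to 120 N. Pads are 22 mm wide; open, the fingers measure 114 mm over their backs; the gripper's body (76 mm by 85 mm) begins 54 mm behind the grasp point. The pads swing forward as they close: fully open they stand 13 mm farther back than shut.
Start: joints at [1.208, 0.321, -0.07, 1.45, 0.023, 1.371, -0.057], TCP at [0.239, -0.604, 0.231] pointing down, gripper open.
Joint ranges: [-2.86, 2.86], [-0.3, 2.09], [-1.38, 1.24], [0.06, 2.45], [-1.56, 4.7], [0.09, 2.05], [-2.69, 2.69]. Speed limits (rad/s): [2.57, 2.57, 3.14, 3.14, 3.14, 3.14, 3.14].

### API

Orientations are given as a unit quaternion [w, x, y, z].
In Python, from workcell import bot gives the robot as it stands. Calls block until the motion is done:
- bot.goto(position, orientation): joint-space move of the TCP to a pose.
- bot.movel(position, rate=0.15, attitude=None): straight line of the TCP; attitude=None keeps the orientation; rate is the mean speed in m/s.
- bot.set_joints(angles): joint-space move.
- bot.grip(opening, f_grip=None): finger opening in m; f_grip is the grip in N (None keeps the last); returns when the fingers have stopped.
- bot.pause(seconds).
- bot.inverse_kinematics(position, orientation): joint angles nearest the present ones, or None.
- bot.get_state(): the state.
- bot.get_image(name): name is "side" or "top" or "wrist"; returns a dict with "image" (420x560x3 uint8, blue, green, red), "camera_matrix" (3x3 intrinsics, pixels), "xyz" and "attitude" of the camera in the world. Camera axes: x right, y up, looking along -z (the intrinsics and any distortion apply to the point x, -y, -z); pixel columns grow to the right and rows downward; lengths in m; the calibration is good to about 2 mm. A picture is of the moment at which its call begins. There is no depth.
A pose or a line that the arm cannot do raises bot.PlanningError and nothing moves.
- bot.hand_in(): hands the job in; it is judged then, once.
Trained networks look in the newest picture that a camera, given by its name, has taken for a name from the list of things; names that differ only in an ending like _2 or _b are one class to them, and where a whole thing is asked for, a point or a joint stands for the part that bears it (a point fixed in the world has none). Each returns a list of dicts, best first, with "score" (0 to 1); they miss things now and then, are a little off and sometimes report something else, mostly with a low value. They report only what shows in the picture. A call takes as long as a camera call.
- bot.boxes_of(camera, label): "box" ([left, top, width, height] as shares, 0 to 1, of the picture: columns of its width, rows of its height, round what is visible of it).
The state is a dict: "clock": time; "joint_positions": joint angles; "joint_velocities": joint speeds; "joint_efforts": joint torques, N m; "tool_pos": TCP position; "tool_rot": TCP orientation; "ft_force": force on the tool from outside, world axes, zero at the start; "moment": the same for the moment, N m; "grip_width": finger opening in m; "gripper_force": force on a finger pad.
Only numpy, scipy, OpenCV 4.12 (cv2) and the standard library are available. Lean on these libraries where they do the work, as an engineer would, in place of code of your own. Each camera call takes 0.05 s, during which the arm holds its last target. There are 200 camera calls.

### The job

The grey-lidded canister in the middle of the rack is boxed in: first clear both neighbours, the black-lidded canister and the brown carton, onto the shallow blue-lined tray and leave them standing there. Then take the grey-lidded canister out and stand it inside the orange nest, and only after that put the black-lidded canister and the carton back in the rack, each on the ringed stand it came from. Keep all three upright throughout and do not disturb the loupe or the tape roll.

Things in the scene. Friction and masses are not known exactly. Their poses are not given: they have to be found in the camera images.
- black_can: White round screw-top canister with a black lid, 44 mm diameter, 58 mm high (lid = the top 17 mm). Origin at the centre of its underside, z up. It starts on one end of the rack.
- grey_can: White round screw-top canister with a grey lid, 39 mm diameter, 50 mm high (lid = the top 15 mm). Origin at the centre of its underside, z up. It starts in the middle of the rack between the blue cheek plates.
- carton: Small brown cardboard carton, 46 x 46 mm, 63 mm high, standing. Origin at the centre of its underside, z up, x and y square to its sides. It starts on the other end of the rack, its sides square to the rack (within about 3 degrees).
- rack: Fixed aluminium deck, 180 (its x) x 80 (y) x 8 mm thick, origin at the centre of its underside. Three ringed stands at x = -50, 0, +50 mm, y = 0. Two blue cheek plates beside the middle one: 34 mm long in x, inner faces at y = +-23.5, 5 mm thick, tops at z = 53 mm. Things on the ends are gripped across y, the middle one along x; it has only 7 to 9 mm to each neighbour.
- tray: Fixed shallow white parking tray with a blue lining, 170 mm (its x) by 100 mm (its y) outside, origin at the centre of its underside, walls 4 mm thick, rim 10 mm above the origin, inner floor 4 mm above the origin.
- nest: Fixed round orange cup, outside diameter 68 mm, inside diameter 60 mm, rim 14 mm above the origin, inner floor (black) 5 mm above the origin. Origin at the centre of its underside.
- loupe: Bystander beyond the nest: black standing loupe with a white band, 36 mm diameter, 34 mm high, origin at the centre of its underside. Leave it alone.
- tape: Bystander on the near side of the nest: green roll of tape lying flat, 64 mm diameter, 12 mm high, origin at the centre of its underside. Leave it alone.

How it is judged:
By the outcome, as a careful person would: the job done as asked, in the order asked, and still so for the second after the job is handed in, with the robot touching nothing.
It also fails if it takes over 131 s, if anything falls off the work surface, if the arm or the gripper's body presses on something with over 40 N, if the wrist force passes 120 N, or if a joint passes its speed limit or range.

## Working session

There is one attempt and no reset: what is moved stays moved. The work goes in short steps, each a Python script; the robot and the scene stay as the last script left them, time stands still between calls to the robot, and variables do not carry over. Pictures are saved under pics/ and viewed, at most 14 in all, crops included, and the job is handed in when it is done.

```bash
ls; mkdir -p pics; python3 - <<'E'
from workcell import bot
import cv2
print(bot.get_state())
for n in ("top","side"):
    r=bot.get_image(n); cv2.imwrite(f"pics/{n}0.png",r["image"])
    print(n,r["camera_matrix"],r["xyz"],r["attitude"],[k for k in r])
    for l in ("black_can","grey_can","carton","rack","tray","nest","loupe","tape"):
        for d in bot.boxes_of(n,l)[:2]:
            b=d["box"]; print(l,round(d["score"],2),[round(v) for v in (b[0]*560,b[1]*420,(b[0]+b[2])*560,(b[1]+b[3])*420)])
E
```

```text
pics
{'clock': 0.0, 'joint_positions': array([ 1.20805633,  0.32184696, -0.07005598,  1.45170011,  0.02256525,
        1.37078254, -0.056929  ]), 'joint_velocities': array([-1.24881657e-03, -1.70317332e-03, -3.10870694e-04,  2.89630327e-04,
       -2.18367160e-05, -1.48222007e-03, -6.85355016e-04]), 'joint_efforts': array([ 5.15278589e-05, -4.93588185e+01, -3.82134402e-01, -3.14338410e+01,
        1.30886649e-02,  1.12856843e-02,  2.29438808e-05]), 'tool_pos': array([ 0.23893786, -0.6039041 ,  0.23019509]), 'tool_rot': array([-9.50563522e-04,  9.82303945e-01,  1.87291236e-01, -2.18815856e-04]), 'ft_force': array([ 0.10912322, -0.31173964,  0.70081631]), 'moment': array([-0.0299216 ,  0.05113809, -0.01502435]), 'gripper_force': 0.0, 'grip_width': 0.08535052810497958}
top [[401.94180968   0.         274.67567785]
 [  0.         401.94180968 205.90743537]
 [  0.           0.           1.        ]] [0.48978716 0.02993232 0.88491835] [ 0.7065595   0.03783346 -0.01952431 -0.70637179] ['image', 'camera_matrix', 'xyz', 'attitude']
black_can 0.82 [168, 213, 196, 236]
carton 0.94 [183, 164, 216, 196]
carton 0.45 [171, 214, 200, 235]
rack 0.78 [167, 160, 225, 249]
nest 0.76 [378, 190, 412, 221]
loupe 0.6 [377, 161, 398, 178]
tape 0.67 [377, 230, 408, 261]
side [[497.45019883   0.         275.60217677]
 [  0.         497.45019883 203.69269432]
 [  0.           0.           1.        ]] [ 0.18204027 -0.36800744  0.80429754] [ 0.8936125   0.27883237 -0.10233724 -0.33650601] ['image', 'camera_matrix', 'xyz', 'attitude']
black_can 0.68 [193, 122, 215, 158]
grey_can 0.72 [216, 121, 234, 148]
carton 0.94 [235, 108, 264, 145]
rack 0.96 [178, 117, 271, 173]
tray 0.58 [242, 156, 333, 240]
nest 0.72 [358, 266, 399, 306]
loupe 0.82 [396, 239, 417, 266]
tape 0.84 [321, 299, 360, 339]
```

View pics/top0.png

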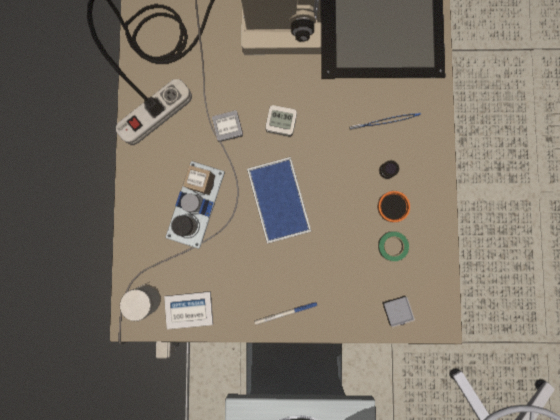

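View pics/side0.png

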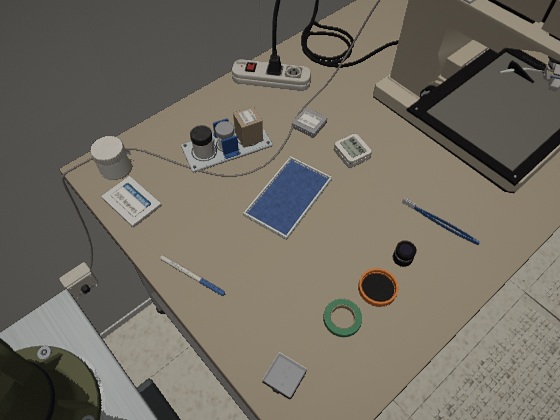

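The top view shows the rack around (195,205), with the carton at (198,179), the grey can at (190,203) and the black can at (184,226). The tray is at (279,200), the nest at (394,207), the loupe at (389,169) and the tape at (393,246). The side view agrees. Next I'll compute rough poses, then look with the wrist camera.

```bash
cat > h.py <<'E'
from workcell import bot
import cv2, numpy as np
from scipy.spatial.transform import Rotation as R
def rot(q): return R.from_quat([q[1],q[2],q[3],q[0]])
def world(cam,px,z):
    "pixel(s) -> world xy on plane z"
    px=np.atleast_2d(np.asarray(px,float)); K=cam["camera_matrix"]
    d=np.c_[(px[:,0]-K[0,2])/K[0,0],-(px[:,1]-K[1,2])/K[1,1],-np.ones(len(px))]
    d=rot(cam["attitude"]).apply(d); c=np.asarray(cam["xyz"])
    return (c+d*((z-c[2])/d[:,2])[:,None])[:,:2]
def pix(cam,P):
    p=rot(cam["attitude"]).inv().apply(np.atleast_2d(P)-cam["xyz"]); K=cam["camera_matrix"]
    return np.c_[K[0,2]+K[0,0]*p[:,0]/-p[:,2],K[1,2]+K[1,1]*p[:,1]/p[:,2]]
def down(yaw):
    "tool down, closing line (tool y) at angle yaw in the world, nearest joint-7 choice left to caller"
    q=(R.from_euler('z',yaw-np.pi/2)*R.from_euler('x',np.pi)).as_quat(); return [q[3],q[0],q[1],q[2]]
def blob(mask,n=0):
    cs=sorted(cv2.findContours(mask.astype(np.uint8),cv2.RETR_EXTERNAL,cv2.CHAIN_APPROX_NONE)[0],key=cv2.contourArea)
    return cs[-1-n][:,0,:]
E
python3 - <<'E'
from h import *
cam=bot.get_image("top"); hsv=cv2.cvtColor(cam["image"],cv2.COLOR_BGR2HSV); H,S,V=[hsv[...,i].astype(int) for i in range(3)]
tray=blob((H>100)&(H<125)&(S>110)); w=world(cam,tray,0.004)
print("tray",cv2.minAreaRect((w*1000).astype(np.float32)))
nest=blob((H<14)&(S>170)&(V>120)); w=world(cam,nest,0.014); print("nest",cv2.minEnclosingCircle((w*1000).astype(np.float32)))
print("rack corners",world(cam,[(200,163),(224,172),(193,247),(167,238)],.008))
for n,p,z in (("black",(184,226),.066),("grey",(190,203),.058),("carton",(198,179),.071),("loupe",(389,168),.034),("tape",(394,246),.012)): print(n,world(cam,p,z))
E
```

```text
tray ((566.2128295898438, 41.684288024902344), (134.544921875, 83.21305084228516), 16.11394691467285)
nest ((559.71484375, -204.22645568847656), 33.07109069824219)
rack corners [[0.6567936  0.21864281]
 [0.63645166 0.16494416]
 [0.47124958 0.2309495 ]
 [0.49076069 0.28857562]]
black [[0.51524423 0.23695896]]
grey [[0.56324208 0.22738129]]
carton [[0.61155225 0.20866693]]
loupe [[ 0.6396364  -0.19091855]]
tape [[ 0.47427219 -0.20362957]]
```

```bash
cat >> h.py <<'E'
def solve(pos,yaw):
    "IK over the two equal grasps, keep the one with joint 7 nearest 0"
    best=None
    for k in (0,np.pi):
        q=bot.inverse_kinematics(pos,down(yaw+k))
        if q is not None and (best is None or abs(q[6])<abs(best[0][6])): best=(q,down(yaw+k))
    return best
E
python3 - <<'E'
from h import *
s=bot.get_state(); c=bot.get_image("wrist")
T=rot(s["tool_rot"]); print("cam in tool",T.inv().apply(np.array(c["xyz"])-s["tool_pos"]),(T.inv()*rot(c["attitude"])).as_euler('xyz',degrees=True))
print("ytool",T.apply([0,1,0]), c["camera_matrix"][0])
for n,p in (("rack",(0.564,0.227,.3)),("rackS",(0.53,0.1,.3)),("nest",(.56,-.204,.2))):
    for y in (0,70,90,-20):
        r=solve(p,np.radians(y)); print(n,y,None if r is None else np.round(r[0],2))
E
```

```text
cam in tool [ 0.08325223 -0.00095184 -0.14108309] [ 1.61285540e+02 -9.70220153e-03  8.99510269e+01]
ytool [ 3.68002869e-01 -9.29824651e-01  7.75573130e-05] [336.03551251   0.         279.83736891]
rack 0 [-0.17  0.22 -0.31  1.45  0.07  1.48 -0.48]
rack 70 [-0.18  0.22 -0.3   1.45  0.07  1.48  0.75]
rack 90 [-0.19  0.22 -0.29  1.45  0.06  1.48  1.1 ]
rack -20 [-0.16  0.22 -0.32  1.45  0.07  1.48 -0.83]
rackS 0 [ 0.06  0.07 -0.31  1.61  0.02  1.46 -0.25]
rackS 70 [-0.03  0.07 -0.22  1.61  0.02  1.46  0.97]
rackS 90 [ 0.7   0.15 -1.02  1.59  0.13  1.47  1.24]
rackS -20 [ 0.06  0.07 -0.32  1.61  0.02  1.46 -0.6 ]
nest 0 [ 0.79  0.27 -0.57  1.62  0.15  1.3   0.19]
nest 70 [ 0.82  0.28 -0.61  1.62  0.16  1.3   1.4 ]
nest 90 [ 0.64  0.25 -0.4   1.62  0.1   1.29 -1.34]
nest -20 [ 0.75  0.26 -0.53  1.62  0.14  1.29 -0.15]
```

```bash
python3 - <<'E'
from h import *
r=solve([.57,.135,.22],np.radians(70)); bot.goto([.57,.135,.22],r[1])
bot.pause(.3)
c=bot.get_image("wrist"); cv2.imwrite("pics/w1.png",c["image"]); np.save("w1.npy",c,allow_pickle=True)
s=bot.get_state(); print(s["clock"],s["tool_pos"],c["xyz"])
for l in ("black_can","grey_can","carton","rack","tray"):
    for d in bot.boxes_of("wrist",l)[:2]:
        b=d["box"]; print(l,round(d["score"],2),[round(v) for v in (b[0]*560,b[1]*420,(b[0]+b[2])*560,(b[1]+b[3])*420)])
E
```

```text
4.2 [0.57004247 0.1348643  0.2199956 ] [0.49337183 0.16417346 0.36104166]
black_can 0.72 [344, 58, 408, 115]
grey_can 0.85 [350, 123, 400, 166]
carton 0.57 [339, 168, 401, 230]
rack 0.86 [324, 44, 408, 220]
tray 0.87 [123, 118, 282, 283]
```

View pics/w1.png

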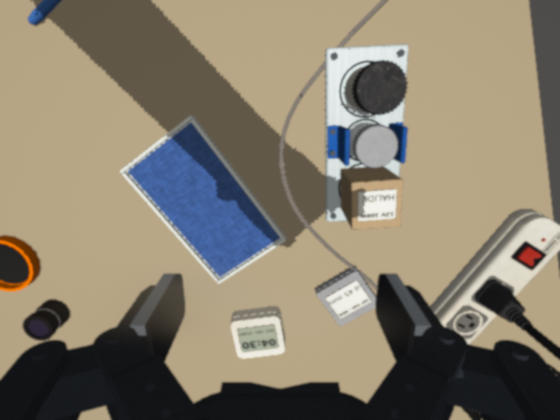

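The wrist view shows the rack from (327,47) to (408,46) along its top edge, with its left-bottom corner at (328,219). The black lid is at (380,88), the grey lid at (376,146) and the carton top at (378,209). The tray corners are at (192,118), (285,242), (219,283) and (121,171).

```bash
python3 - <<'E'
from h import *
c=np.load("w1.npy",allow_pickle=True).item()
im=c["image"]; hsv=cv2.cvtColor(im,cv2.COLOR_BGR2HSV)
A=world(c,[(327,47),(408,46),(328,219)],.008)*1000
print("rack",A,np.linalg.norm(A[0]-A[1]),np.linalg.norm(A[0]-A[2]))
x=A[2]-A[0]; y=A[0]-A[1]; print("angles",np.degrees(np.arctan2(x[1],x[0])),np.degrees(np.arctan2(y[1],y[0])),"centre",(A[1]+A[2])/2)
T=world(c,[(192,118),(285,242),(219,283),(121,171)],.010)*1000
print("tray",T.mean(0),[np.linalg.norm(T[i]-T[i-1]) for i in range(4)],cv2.minAreaRect(T.astype(np.float32)))
for n,p,z in (("black",(380,88),.066),("grey",(376.5,146),.058),("carton",(378.5,209),.071)): print(n,world(c,p,z)*1000)
cv2.imwrite("pics/w1c.png",cv2.resize(im[35:245,300:440],None,fx=2.8,fy=2.8,interpolation=cv2.INTER_CUBIC))
E
```

```text
rack [[467.52023222 221.17756847]
 [493.07558274 294.00103257]
 [635.07348214 169.79388869]] 77.17728204119287 175.25516856451674
angles -17.049244496750436 -109.33709073990312 centre [564.07453244 231.89746063]
tray [575.60198209  47.77028085] [np.float64(96.81324093517252), np.float64(166.3964755469141), np.float64(94.79348229372862), np.float64(166.3970845695026)] ((575.7330322265625, 47.28260803222656), (167.1079864501953, 96.81062316894531), 14.709513664245605)
black [[516.14057916 243.75855151]]
grey [[563.23360268 230.62968512]]
carton [[616.20728848 214.92891514]]
```

View pics/w1c.png

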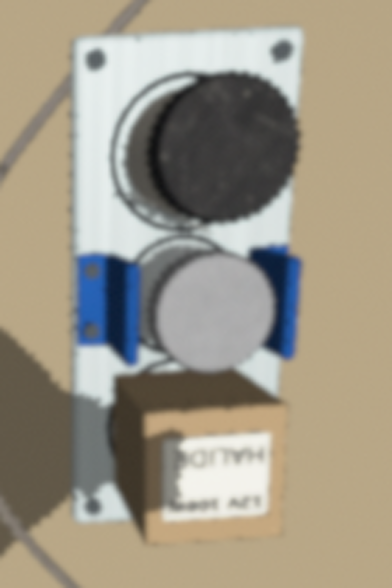

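```bash
python3 - <<'E'
from h import *
C=np.array([.564,.231]); out=[]
for i,y in enumerate((73.5,253.5)):
    # camera above rack
    q=down(np.radians(y)); off=rot(q).apply([.083,0,0])[:2]; p=[*(C-off*1.0),.17]
    bot.goto(p,q); bot.pause(.3); c=bot.get_image("wrist"); np.save(f"w2{i}.npy",c,allow_pickle=True)
    u=pix(c,[*C,.035])[0]; print(bot.get_state()["clock"],c["xyz"],u)
    x0,y0=[int(v) for v in (u-[100,140])]; x0=max(x0,0);y0=max(y0,0); print("crop",x0,y0)
    out.append(cv2.resize(c["image"][y0:y0+280,x0:x0+200],(400,560),interpolation=cv2.INTER_CUBIC) if c["image"][y0:y0+280].shape[0]==280 else cv2.resize(c["image"][140:420,x0:x0+200],(400,560)))
cv2.imwrite("pics/w2.png",np.hstack(out))
E
```

```text
7.5583 [0.56391466 0.23240924 0.31105821] [281.31865913  93.89415384]
crop 181 0
10.425 [0.56519849 0.23216179 0.31108781] [278.23859699  94.23666868]
crop 178 0
```

View pics/w2.png

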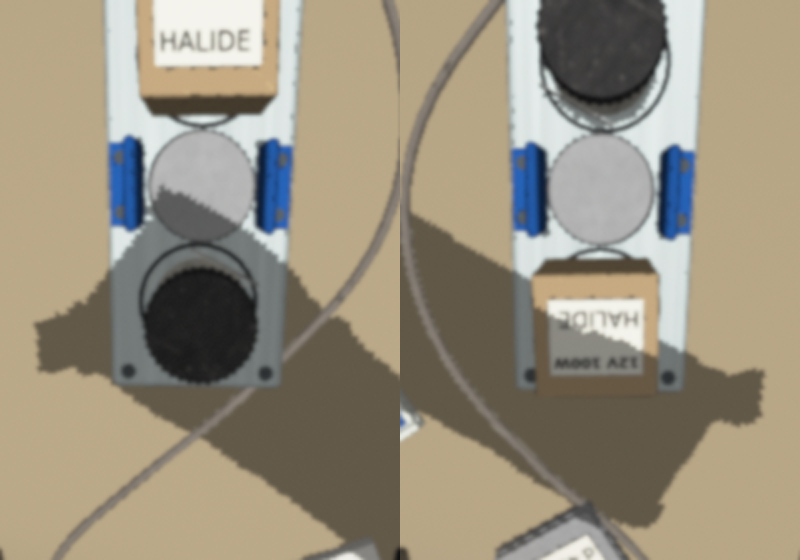

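View 0 (left) shows the grey lid at crop (202,186), the black lid at (201,325) and the rack's near corners at (112,384) and (280,384). View 1 (right) shows the grey lid at (201,189), the black lid at (203,38), the carton top at (195,333) and the corners at (117,388) and (283,390).

```bash
python3 - <<'E'
from h import *
P=[dict(grey=((202,186),.058),black=((201,325),.066),c1=((112,384),.008),c2=((280,384),.008),cart_edgeL=((139,97),.071),cart_edgeR=((277,97),.071)),
   dict(grey=((201,189),.058),black=((203,38),.066),c1=((117,388),.008),c2=((283,390),.008),carton=((195.5,333),.071))]
for i,o in ((0,181),(1,178)):
    c=np.load(f"w2{i}.npy",allow_pickle=True).item()
    for k,(p,z) in P[i].items(): print(i,k,(world(c,np.array(p)/2+[o,0],z)[0]*1000).round(1))
E
```

```text
0 grey [564.4 230.5]
0 black [518.1 244.5]
0 c1 [492.3 295.2]
0 c2 [470.  219.7]
0 cart_edgeL [596.4 242.5]
0 cart_edgeR [583.7 199.5]
1 grey [564.3 231.2]
1 black [520.2 245. ]
1 c1 [637.8 168.1]
1 c2 [660.7 242.6]
1 carton [611.1 215.3]
```

```bash
cat >> h.py <<'E'
RC=np.array([.5648,.2313]); RY=np.radians(-17.0); TC=np.array([.5756,.0478]); TY=np.radians(14.7); NC=np.array([.5597,-.2042])
def fr(c,a,x,y=0): return c+np.array([np.cos(a)*x-np.sin(a)*y,np.sin(a)*x+np.cos(a)*y])
B0=fr(RC,RY,-.050); C0=fr(RC,RY,.050); TB=fr(TC,TY,-.040); TK=fr(TC,TY,.040)
G=.014; UP=.165
def st(m):
    s=bot.get_state(); print(m,"t",round(s["clock"],1),"w",round(s["grip_width"]*1000,1),"F",round(s["gripper_force"],1),"ft",np.round(s["ft_force"],1),"p",np.round(s["tool_pos"]*1000,1),"j7",round(s["joint_positions"][6],2)); return s
def pick(xy,yaw,base,up=UP,f=40):
    q=solve([*xy,up],yaw)[1]; bot.goto([*xy,up],q); bot.movel([*xy,base+G],.12); st("down")
    bot.grip(.015,f); st("grip"); bot.movel([*xy,up],.15); st("lift")
def place(xy,yaw,base,up=UP,w=.085):
    q=solve([*xy,up],yaw)[1]; bot.movel([*xy,up],.2,q); st("hover"); bot.movel([*xy,base+G+.002],.12)
    bot.movel([*xy,base+G+.0005],.02); st("set"); bot.grip(w); bot.movel([*xy,up],.15); st("released")
def look(cam,name):
    c=bot.get_image(cam); cv2.imwrite(f"pics/{name}.png",c["image"]); return c
E
python3 - <<'E'
from h import *
q=[solve([*p,.1],y)[0][6].round(2) for p,y in ((B0,RY+np.pi/2),(TB,TY+np.pi/2),(NC,np.pi/2),(RC,RY))]; print(q)
pick(B0,RY+np.pi/2,.008)
look("wrist","p1")
E
```

```text
[np.float64(0.34), np.float64(1.37), np.float64(1.38), np.float64(-1.03)]
down t 12.4 w 85.6 F 0.0 ft [-0.6 -0.5  0.2] p [517.5 246.3  22.8] j7 0.29
grip t 12.8 w 42.4 F 40.2 ft [-0.8 -0.7  3.7] p [517.3 246.   22.5] j7 0.29
lift t 13.9 w 42.3 F 40.6 ft [-0.4 -0.7 -0.7] p [516.5 245.4 163.9] j7 0.4
```

View pics/p1.png

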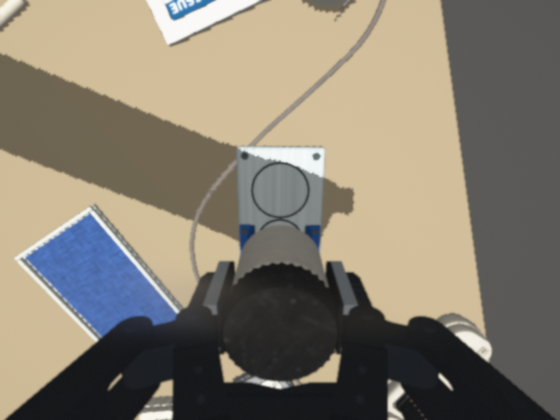

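The black can is held upright between the pads, and its empty ring shows at (280,190). I'll use that ring to check the stand position.

```bash
python3 - <<'E'
from h import *
c=bot.get_image("wrist"); print("ring",world(c,(280.5,190),.008)*1000,"est",B0*1000)
place(TB,TY+np.pi/2,.004)
look("wrist","p2")
pick(C0,RY+np.pi/2,.008)
c=look("wrist","p3"); np.save("p3.npy",c,allow_pickle=True)
E
```

```text
ring [[516.67590763 247.06112052]] est [516.9847622  245.91858524]
hover t 15.2 w 42.4 F 40.6 ft [-0.1  0.1  0.1] p [536.6  38.7 165. ] j7 1.36
set t 16.8 w 42.3 F 40.6 ft [-0.5  0.2 -0.9] p [537.1  37.5  18.8] j7 1.23
released t 18.5 w 85.1 F 0.0 ft [ 0.2 -0.5 -0.3] p [536.3  37.4 164.1] j7 1.38
down t 20.6 w 85.1 F 0.0 ft [-0.3  0.5  0.1] p [613.2 217.1  23. ] j7 0.5
grip t 21.1 w 45.8 F 42.2 ft [-0.1  0.4  2.2] p [613.  216.8  22.5] j7 0.5
lift t 22.2 w 45.6 F 41.9 ft [-0.7 -0.2 -1. ] p [612.1 216.2 163.8] j7 0.58
```

View pics/p3.png

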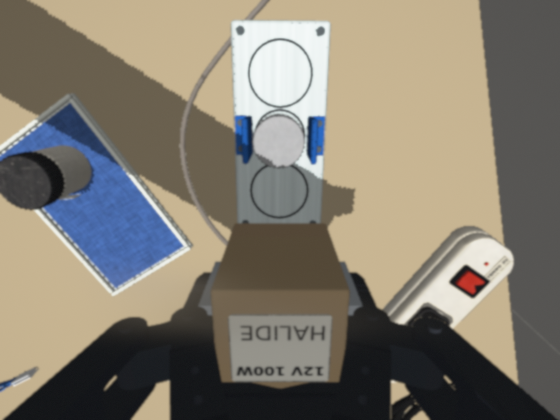

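The carton is held upright and the black can stands in the tray at (50,175). The empty rings show at (280,73) and (279,190). Next is parking the carton and picking up the grey can.

```bash
python3 - <<'E'
from h import *
c=bot.get_image("wrist"); print("rings",world(c,[(280.5,73),(279,190)],.008)*1000,"est",B0*1000,C0*1000)
place(TK,TY+np.pi/2,.004)
# closing line along the rack's x
pick(RC,RY,.008)
c=look("wrist","p4"); np.save("p4.npy",c,allow_pickle=True); look("top","p4t")
print(solve([*NC,.165],np.pi/2))
E
```

```text
rings [[516.98990497 246.81304717]
 [611.73504719 216.57271118]] est [516.9847622  245.91858524] [612.6152378  216.68141476]
hover t 23.2 w 45.2 F 41.8 ft [-0.2  1.4 -0.5] p [614.   59.1 164.9] j7 1.34
set t 24.8 w 45.5 F 41.8 ft [ 0.  -0.4 -0.9] p [614.5  57.9  18.8] j7 1.25
released t 26.4 w 85.1 F 0.0 ft [0.2 0.3 0.5] p [613.7  57.6 163.9] j7 1.34
down t 29.7 w 84.7 F 0.0 ft [ 0.8 -0.2  0.4] p [565.5 231.7  22.9] j7 -1.01
grip t 30.2 w 38.4 F 39.9 ft [-0.8 -1.   3.7] p [565.  231.4  22.5] j7 -1.01
lift t 31.3 w 38.4 F 40.2 ft [ 0.1 -1.1 -0.9] p [564.2 230.9 163.8] j7 -0.92
(array([ 0.77996609,  0.29601316, -0.56428576,  1.66143257,  0.16615726,
        1.23232082, -1.39084494]), [np.float64(6.123233995736766e-17), np.float64(1.0), np.float64(0.0), np.float64(0.0)])
```

View pics/p4.png

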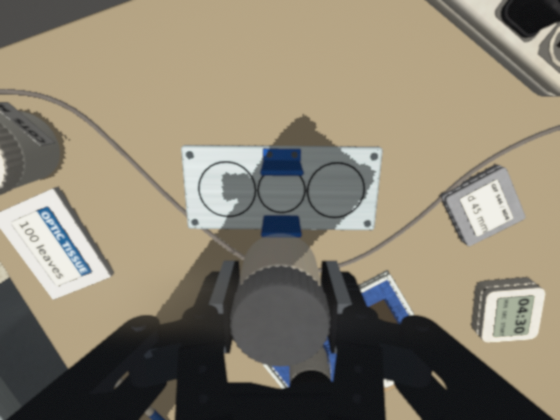

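View pics/p4t.png

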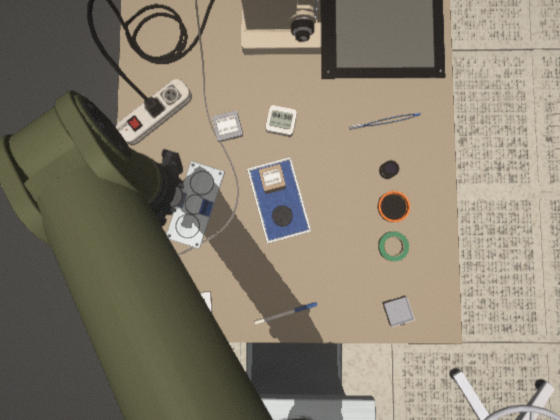

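The grey can is held, and the three rings are clear at (227,188), (282,189) and (337,190). The top view shows the carton (272,178) and the black can (283,215) both standing in the tray. I'll measure the nest from nearby before placing.

```bash
python3 - <<'E'
from h import *
c=np.load("p4.npy",allow_pickle=True).item(); print("rings",world(c,[(227,188.5),(282,190),(336.5,190)],.008)*1000)
bot.movel([.47,-.204,.165],.25,[0,1,0,0]); bot.pause(.2); st("view")
c=look("wrist","p5"); hsv=cv2.cvtColor(c["image"],cv2.COLOR_BGR2HSV).astype(int)
m=(hsv[...,0]<14)&(hsv[...,1]>170)&(hsv[...,2]>120); b=blob(m); print("px",b.min(0),b.max(0))
print("nest",cv2.minEnclosingCircle((world(c,b,.014)*1000).astype(np.float32)))
E
```

```text
rings [[518.24129329 247.14235244]
 [565.96280948 231.15176877]
 [613.68511521 216.64778622]]
view t 33.6 w 38.4 F 40.2 ft [-1.1  0.2 -0.1] p [ 470.3 -203.2  165. ] j7 -1.24
px [247 106] [259 120]
nest ((538.3511352539062, -179.55352783203125), 7.4615888595581055)
```

View pics/p5.png

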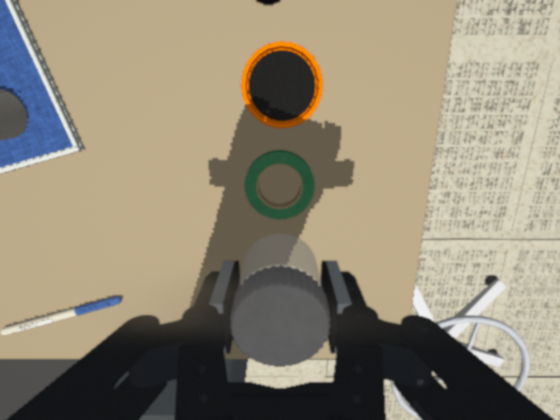

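The nest rim spans columns 242–323 and rows 41–128, so its centre is about (282.5,84.5).

```bash
python3 - <<'E'
from h import *
c=bot.get_image("wrist"); e=world(c,[(242,84),(323,84),(282.5,41),(282.5,128)],.014)*1000
n=np.array([(e[2]+e[3])[0]/2,(e[0]+e[1])[1]/2])/1000; print(e,n,NC)
p=n*.7+NC*.3
place(p,np.pi/2,.005)
st("end"); bot.movel([.47,p[1],.165],.25); look("wrist","p6")
E
```

```text
[[ 561.08796458 -171.31815774]
 [ 561.2192615  -237.37249721]
 [ 592.83359618 -204.2011933 ]
 [ 526.10734078 -204.50300989]] [ 0.55947047 -0.20434533] [ 0.5597 -0.2042]
hover t 34.3 w 38.3 F 40.2 ft [-0.7  0.3 -0.8] p [ 558.6 -204.3  164.4] j7 -1.35
set t 35.9 w 38.5 F 40.2 ft [ 0.4 -0.4  0.3] p [ 559.7 -204.4   19.8] j7 -1.4
released t 37.5 w 85.0 F 0.0 ft [-1.  -0.2 -0.3] p [ 558.8 -204.1  163.8] j7 -1.35
end t 37.5 w 85.0 F 0.0 ft [-1.  -0.2 -0.3] p [ 558.8 -204.1  163.8] j7 -1.35
```

View pics/p6.png

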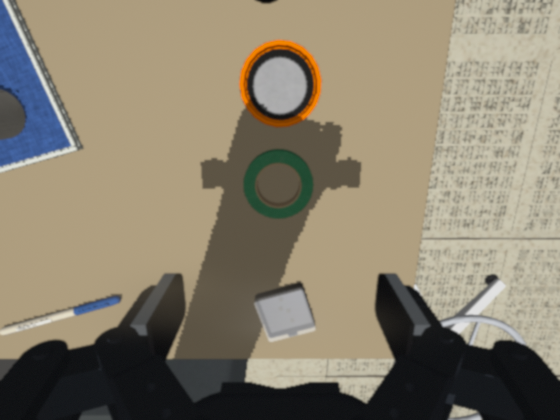

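The grey can stands centred in the nest at (281,84), with the tape and loupe undisturbed. Now I'll return the black can and then the carton.

```bash
python3 - <<'E'
from h import *
pick(TB,TY+np.pi/2,.004)
place(np.array([.5173,.2466]),RY+np.pi/2,.008)
pick(TK,TY+np.pi/2,.004)
place(np.array([.6127,.2167]),RY+np.pi/2,.008)
q=down(RY+np.pi/2); p=[*(np.array([.565,.2315])-rot(q).apply([.10,0,0])[:2]),.22]
bot.goto(p,q); bot.pause(.3); c=look("wrist","p7"); np.save("p7.npy",c,allow_pickle=True); st("view")
E
```

```text
down t 41.7 w 84.6 F 0.0 ft [ 1.1 -0.1 -0.6] p [537.6  37.7  18.8] j7 1.31
grip t 42.2 w 42.5 F 40.1 ft [-1.6 -1.   5.1] p [537.2  37.5  18.5] j7 1.31
lift t 43.3 w 42.5 F 40.6 ft [ 0.  -1.  -0.5] p [536.2  37.4 164. ] j7 1.46
hover t 44.5 w 43.0 F 40.6 ft [ 1.2 -0.9 -0.7] p [517.4 245.6 164.5] j7 0.52
set t 46.1 w 42.3 F 40.6 ft [-0.4  0.2 -1.1] p [517.5 246.6  22.8] j7 0.41
released t 47.7 w 85.0 F 0.0 ft [-0.6  0.4 -0.2] p [516.8 246.1 164. ] j7 0.52
down t 49.9 w 84.8 F 0.0 ft [-0.2 -0.  -0.5] p [615.   58.2  18.9] j7 1.27
grip t 50.4 w 45.6 F 42.0 ft [-0.1 -0.5  2.2] p [614.7  58.   18.5] j7 1.27
lift t 51.5 w 45.6 F 41.9 ft [-0.5 -0.1 -0.6] p [613.6  57.7 163.9] j7 1.36
hover t 52.5 w 45.9 F 41.7 ft [ 0.2 -0.3 -0.6] p [612.8 215.5 164.3] j7 0.6
set t 54.0 w 45.5 F 41.7 ft [ 0.4 -0.2 -0.9] p [612.9 216.7  22.8] j7 0.52
released t 55.6 w 85.2 F 0.0 ft [-0.2 -0.6  0.6] p [612.1 216.3 163.8] j7 0.59
view t 58.5 w 85.0 F 0.0 ft [ 0.1 -0.4 -0.3] p [469.4 260.7 220. ] j7 -2.48
```

View pics/p7.png

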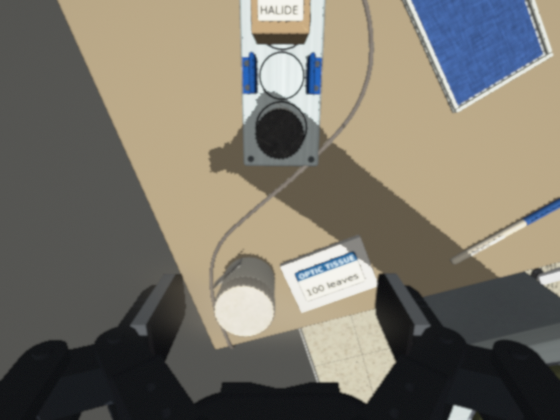

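Both are back and upright, with the black lid at (280,133). I'll check the centring numerically and take one view from the carton side.

```bash
python3 - <<'E'
from h import *
c=np.load("p7.npy",allow_pickle=True).item(); print("black",world(c,(280,133),.066)*1000, "grey ring",world(c,(281.5,75),.008)*1000)
q=down(RY-np.pi/2); p=[*(np.array([.565,.2315])-rot(q).apply([.12,0,0])[:2]),.2]
bot.goto(p,q); bot.pause(.3); c=look("wrist","p8")
B,K=np.array([.5173,.2466]),np.array([.6127,.2167]); a=np.linspace(0,2*np.pi,60,endpoint=False); im=cv2.resize(c["image"],None,fx=4,fy=4,interpolation=cv2.INTER_CUBIC)
def draw(P,col): cv2.polylines(im,[(pix(c,P)*4+1.5).astype(int)],True,col,1)
draw(np.c_[B+.022*np.c_[np.cos(a),np.sin(a)],np.full(60,.066)],(0,255,255))
for z in (.008,.071): draw(np.array([[*fr(K,RY,.023*i,.023*j),z] for i,j in ((1,1),(-1,1),(-1,-1),(1,-1))]),(0,255,0))
u=(pix(c,[*RC,.03])[0]*4).astype(int); print(u); x,y=max(u[0]-300,0),max(u[1]-300,0); cv2.imwrite("pics/p8c.png",im[y:y+600,x:x+600])
E
```

```text
black [[518.52749575 246.74122321]] grey ring [[565.40710894 230.86071111]]
[1112  190]
```

View pics/p8c.png

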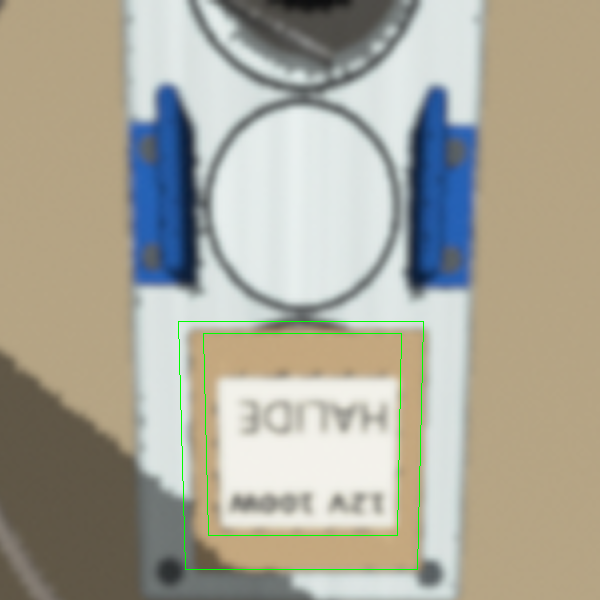

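The carton is within about 1 mm of its stand centre and square, and the black can's measured offset is also about 1 mm. I'm handing in.

```bash
python3 -c "
from workcell import bot
print(bot.hand_in(), bot.get_state()['clock'])"
```

```text
the job is handed in; nothing more can be done
the job is handed in; nothing more can be done
```

Job handed in, verdict not shown: the grey can stands in the orange nest, the black can and carton are back upright on their stands (about 1 mm off centre), and the loupe and tape were not touched.

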